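# Lock the tuning chuck that holds the whistle

### The arm

A 6-joint arm with a two-finger parallel gripper is mounted at the origin on the work surface. World frame = base frame: x ahead of the robot, y to its left, z up, the work surface at z = 0. Lengths are in m, angles in rad, forces in N, time in s.
With the tool pointing down it reaches from about 0.4 to 0.825 m from the base axis. Payload 7 kg.
Tool frame: the origin (TCP) lies at the very end of the fingers, on their centre line; the grasp point (between the pads) lies 19 mm behind it; z points along the fingers, y is the line along which they close (so a half turn about z gives the same grasp; the last joint's range is limited). The gripper opens to 88 mm and grips with 3 to 60 N. Pads are 19 mm wide; open, the fingers measure 130 mm over their backs; the gripper's body (78 mm by 193 mm) begins 47 mm behind the grasp point.
Start: joints at [1.45, 0.359, 0.012, 0, -1.224, -0.288], TCP at [0.268, 0.619, 0.227] pointing down, gripper open.
Joint ranges: [-3.07, 3.07], [-1.43, 2.12], [-1.02, 1.25], [-3.03, 1.67], [-3.05, -0], [-3.03, 3.03]. Speed limits (rad/s): [2.39, 2.39, 3.01, 3.14, 3.14, 3.14].

### API

Orientations are given as [roll, pitch, yaw] about the fixed x, y, z axes, in that order (R = Rz(yaw) Ry(pitch) Rx(roll)).
In Python, from station import readout, imaging, job gives the robot as it stands. The module is installed in compiled form; this text tells all that it offers.
- The arm moves only by the tool apply_moves, never from a script. Its argument "targets" is a list of rows, each an object with "dp": the shift along the world's x, y, z scaled (see below), a list of three; "rot": the turn, a rotation vector about the world's x, y, z scaled (see below), a list of three; "claw": the closure, from -1 (fully open) to 1 (shut). A call has 1 to 5 rows; each row is the pose to reach, as a shift and turn from the pose commanded when the call began; what a row does not reach only later rows make up. The controller multiplies each number of a shift by 0.5 m and each number of a turn by 90 degrees. A row lasts 1/12 s, in which the tool goes at most 41.7 mm and 7.16 degrees, less where a joint would pass 70% of its speed; a pose out of reach is approached as far as the arm can. A call with a number of a shift or a turn outside -1 to 1 is refused whole. A call with a gripper value outside its range is refused whole. The fingers move at their own pace and stop on an object; "force" is the grip in N (left out, the last holds). Time passes only in rows, so rows that repeat a pose let the fingers close. It gives the time, the measured TCP pose, the force, the opening and the grip force at its end, in the units of the state.
- readout.read_state(): the state, without advancing time (a new reading comes with each control period).
- imaging.capture(name): name is "scene" or "top" or "wrist"; returns the picture (480x640x3 uint8, red, green, blue); there is no depth.
- imaging.get_calibration(name): a dict with "vfov" (degrees; the focal length in pixels is half the picture's height over the tangent of half this angle, whatever the lens; pixels are square), "cx", "cy" (the principal point, pixels), "position" and "orientation" of the camera in the world. Camera axes: x right, y up, looking along -z (the intrinsics and any distortion apply to the point x, -y, -z); pixel columns grow to the right and rows downward; lengths in m; the calibration is good to about 2 mm. A picture is of the moment at which its call begins: read the wrist's pose just before it. get_calibration takes no time and is no camera call; for the wrist camera it gives the pose at the moment of the call.
- job.close_job(): hands the job in; it is judged then, once.
Trained networks look in the newest picture that a camera, given by its name, has taken for a name from the list of things; names that differ only in an ending like _2 or _b are one class to them, and where a whole thing is asked for, a point or a joint stands for the part that bears it (a point fixed in the world has none). Each returns a list of dicts, best first, with "confidence" (0 to 1); they miss things now and then, are a little off and sometimes report something else, mostly with a low value. They report only what shows in the picture. A call takes as long as a camera call. They do not tell look-alikes from the thing itself.
- imaging.look_for(camera, thing): "centre" ([row, column] in pixels, amid what is visible of it).
- imaging.cut_out(camera, thing): "mask" (480x640 bool, what is visible of it) and "centre" ([row, column] in pixels, amid what is visible of it).
- imaging.mark_of(camera, thing): "centre" ([row, column] in pixels: a listed point, or the origin of a listed thing).
The state is a dict: "t": time; "q": joint angles; "dq": joint speeds; "effort": joint torques, N m; "ee_pos": TCP position; "tool_rot": TCP orientation; "force": force on the tool from outside, world axes, zero at the start; "torque": the same for the moment, N m; "finger_gap": finger opening in m; "grip_force": force on a finger pad.
Only numpy, scipy, OpenCV 4.12 (cv2) and the standard library are available. Lean on these libraries where they do the work, as an engineer would, in place of code of your own. Each camera call takes 0.05 s, during which the arm holds its last target. There are 200 camera calls.

### The job

One of the two tuning chucks on the stall counter holds an upright maple whistle, the other only a short dust plug. Turn the lock collar of the chuck with the whistle clockwise by its paddles, past the stiff sprung catch, until it snaps fully home at its locked mark and stays there, then let go. Leave the other collar open, the whistle and the plug in their bores, and the other goods on the counter where they are.

Things in the scene. Friction and masses are not known exactly. Their poses are not given: they have to be found in the camera images.
- left_chuck: the left tuning chuck, fixed, same as the other: dark steel plate 150 x 150 x 12 mm, round sleeve 96 mm across and 64 mm high with a 29 mm bore (floor 12 mm up). Origin: underside centre, on the upright collar axis; z up, x to the catch at the locked mark: a steel housing 84 to 108 mm from the axis, 40 mm high, whose sprung roller plunger presses in on the collar's rim.
- left_collar (a joint): lock collar's angle, rad: aluminium, 120 mm across, 20-48 mm up. 0 open, grows clockwise from above; 2.60 end stop, locked. Starts at 0-0.7. Turns easily (0.12 N m) to 2.23, where its tooth meets the plunger; 0.9-1.0 N m (10-11 N at a paddle) takes it over the crest at 2.40, resistance drops, the plunger snaps in behind and holds it at 2.57-2.60. Let go before the crest, it is pushed back.
- left_tooth (a point): tip of the 12 mm round tooth on the rim of the collar of the left tuning chuck: 68 mm from the axis, 46 mm up. The point's x points outward from the axis. At collar angle 0 it lies 2.40 rad anticlockwise of the chuck's x axis; locked, 0.2 rad clockwise past it (past the plunger).
- left_paddle_a (a point): middle of grip paddle a of the left tuning chuck: upright aluminium plate 14 mm thick, 40 mm long radially, 58-106 mm above the counter, centred 92 mm from the axis (point 86 mm up), on an arm (top 60 mm up) of the grip ring above the collar. Site z up, y radial (outward at a), x across the plate. Unloaded, it stands a quarter turn anticlockwise of the tooth.
- left_paddle_b (a point): middle of paddle b of the left tuning chuck, same as paddle a, across from it on the same grip ring (y points inward here). The ring drives the collar through a torsion spring, 2 N m/rad, at most 0.8 rad: under load the paddles lead the collar, by 0.45-0.5 rad at the catch, so they must be taken past where they finally rest, and spring back in line when let go.
- right_chuck: the right tuning chuck, fixed, same as the other: dark steel plate 150 x 150 x 12 mm, round sleeve 96 mm across and 64 mm high with a 29 mm bore (floor 12 mm up). Origin: underside centre, on the upright collar axis; z up, x to the catch at the locked mark: a steel housing 84 to 108 mm from the axis, 40 mm high, whose sprung roller plunger presses in on the collar's rim.
- right_collar (a joint): lock collar's angle, rad: aluminium, 120 mm across, 20-48 mm up. 0 open, grows clockwise from above; 2.60 end stop, locked. Starts at 0-0.7. Turns easily (0.12 N m) to 2.23, where its tooth meets the plunger; 0.9-1.0 N m (10-11 N at a paddle) takes it over the crest at 2.40, resistance drops, the plunger snaps in behind and holds it at 2.57-2.60. Let go before the crest, it is pushed back.
- right_tooth (a point): tip of the 12 mm round tooth on the rim of the collar of the right tuning chuck: 68 mm from the axis, 46 mm up. The point's x points outward from the axis. At collar angle 0 it lies 2.40 rad anticlockwise of the chuck's x axis; locked, 0.2 rad clockwise past it (past the plunger).
- right_paddle_a (a point): middle of grip paddle a of the right tuning chuck: upright aluminium plate 14 mm thick, 40 mm long radially, 58-106 mm above the counter, centred 92 mm from the axis (point 86 mm up), on an arm (top 60 mm up) of the grip ring above the collar. Site z up, y radial (outward at a), x across the plate. Unloaded, it stands a quarter turn anticlockwise of the tooth.
- right_paddle_b (a point): middle of paddle b of the right tuning chuck, same as paddle a, across from it on the same grip ring (y points inward here). The ring drives the collar through a torsion spring, 2 N m/rad, at most 0.8 rad: under load the paddles lead the collar, by 0.45-0.5 rad at the catch, so they must be taken past where they finally rest, and spring back in line when let go.
- whistle: the honey-coloured maple whistle that stands loose and upright in the bore of one of the two chucks: 150 mm long, 26 mm across at most, its top 162 mm above the counter. Origin: centre of its foot, z along it.
- plug: the oak dust plug that stands in the bore of the other chuck: 40 mm mushroom head, its top 86 mm above the counter. Origin: centre of its foot, z along it.
- stand: oak stand with six upright grooves, 240 x 60 mm, 155 mm high with its back board, fixed. Origin: centre of its underside; long side along its y, the grooves' open side to its -x.
- spare0: a maple whistle like the one in the chuck, standing in a groove of the stand, to be left alone. Origin: centre of its foot.
- spare1: a maple whistle like the one in the chuck, standing in a groove of the stand, to be left alone. Origin: centre of its foot.
- spare2: a maple whistle like the one in the chuck, standing in a groove of the stand, to be left alone. Origin: centre of its foot.
- ocarina: round terracotta ocarina, 82 mm across, 64 mm high, loose, bystander. Origin: centre of its underside.
- tuning_peg: bone tuning peg lying on the counter, 92 mm long, 24 mm high, loose, bystander. Origin: underside near its middle.
- punch: squat black iron punch, 60 mm across, 74 mm high, loose, bystander. Origin: centre of its underside.
- wax_tin: round tin of wax, 60 mm across, 55 mm high, loose, bystander. Origin: centre of its underside.
Mind the look-alikes: they are no part of the job. There is more than one size of the plug; the one meant has the size given above.

How it is judged:
At the end, for the whole second after the job is handed in: The collar round the whistle rests past its catch (angle above 2.52 rad), the other is still open (below 0.95 rad), both at rest; the whistle stands in its bore, within 20 mm of the axis, foot below 22 mm, tilted less than 0.2 rad; the plug's foot is below 22 mm (((horizontal distance between whistle and left_chuck below 0.02 m and value of joint left_collar above 2.52 rad and value of joint right_collar below 0.95 rad) or (horizontal distance between whistle and right_chuck below 0.02 m and value of joint right_collar above 2.52 rad and value of joint left_collar below 0.95 rad)) and height (world z) of each of whistle, plug below 0.022 m and angle between whistle's own z axis and vertical below 0.2 rad and linear speed of whistle below 0.03 m/s and velocity of joint left_collar between -0.05 and 0.05 rad/s and velocity of joint right_collar between -0.05 and 0.05 rad/s); the robot touches nothing.
It fails at once if the collar of the chuck with the dust plug is turned past 1.1 rad ((horizontal distance between whistle and left_chuck below 0.02 m and value of joint right_collar above 1.1 rad) or (horizontal distance between whistle and right_chuck below 0.02 m and value of joint left_collar above 1.1 rad)).
It fails at once if the whistle in the chuck is pulled out or tipped over 0.35 rad (height (world z) of whistle above 0.05 m or angle between whistle's own z axis and vertical above 0.35 rad).
It fails at once if another article on the counter is moved more than 40 mm (distance of any of spare0, spare1, spare2, ocarina, tuning_peg, punch, wax_tin from where it was at the start of the episode above 0.04 m).
It also fails if it takes over 64 s, if anything falls off the work surface, if the arm or the gripper's body presses on something with over 40 N, if the wrist force passes 120 N, or if a joint passes its speed limit or range.

## Working session

There is one attempt and no reset: what is moved stays moved. The work goes in short steps, Python scripts to look and compute and a tool call to move; the robot and the scene stay as the last step left them, time stands still between calls to the robot, and variables do not carry over. Pictures are saved under pics/ and viewed, at most 10 in all, crops included, and the job is handed in when it is done.

Besides the shell and the picture viewer there is one more tool, called after "Call:" by a JSON object that holds its "fn" and its "kwargs", one argument or row to a line. apply_moves: Moves the arm, as the interface text tells. Its arguments: {"type":"object","properties":{"targets":{"type":"array","items":{"type":"object","properties":{"dp":{"type":"array","items":{"type":"number"}},"rot":{"type":"array","items":{"type":"number"}},"claw":{"type":"number"}}}},"force":{"type":"number"}},"required":["targets"]}

```bash
mkdir -p pics; cat > h.py <<'E'
import numpy as np, cv2
from scipy.spatial.transform import Rotation as R
from station import readout, imaging, job
def ray(cal,rc):
    f=240/np.tan(np.radians(cal['vfov'])/2)
    d=np.array([(rc[1]-cal['cx'])/f,-(rc[0]-cal['cy'])/f,-1.])
    o=np.array(cal['orientation'],float)
    M=o if o.shape==(3,3) else (R.from_euler('xyz',o).as_matrix() if o.size==3 else None)
    return np.array(cal['position']),M@d
def atz(cal,rc,z):
    p,d=ray(cal,rc); return p+d*(z-p[2])/d[2]
E
python3 - <<'E'
from h import *
for n in ['scene','top']:
    im=imaging.capture(n); cv2.imwrite(f'pics/{n}0.png',im[...,::-1])
    c=imaging.get_calibration(n); print(n,c)
    for t,z in [('left_chuck',0),('right_chuck',0),('left_tooth',.046),('left_paddle_a',.086),('left_paddle_b',.086),('whistle',.012),('plug',.012)]:
        for r in imaging.mark_of(n,t)[:4]:
            print(t,np.round(r['centre']),round(r['confidence'],2),np.round(atz(c,r['centre'],z),3))
print(readout.read_state())
E
```

```text
scene {'vfov': 48.02534693530317, 'cx': 327.7896339475321, 'cy': 242.03880824635482, 'position': array([ 1.38462659, -0.15940874,  0.99740183]), 'orientation': array([ 0.71272394, -0.00522611,  1.52315372])}
left_chuck [247. 434.] 0.59 [0.551 0.143 0.   ]
right_chuck [246. 309.] 0.61 [ 0.534 -0.159  0.   ]
left_tooth [251. 463.] 0.67 [0.605 0.195 0.046]
left_paddle_a [252. 420.] 0.58 [0.635 0.084 0.086]
left_paddle_b [252. 420.] 0.58 [0.635 0.084 0.086]
whistle [244. 307.] 0.71 [ 0.539 -0.164  0.012]
plug [247. 436.] 0.79 [0.56  0.145 0.012]
plug [306. 455.] 0.71 [0.731 0.157 0.012]
top {'vfov': 46.510979032087974, 'cx': 326.07585798122875, 'cy': 229.96381198647643, 'position': array([ 0.38580723, -0.13202308,  1.26813622]), 'orientation': array([ 0.18870953,  0.01717006, -1.54995635])}
left_chuck [256. 217.] 0.79 [0.561 0.144 0.   ]
right_chuck [266. 353.] 0.73 [ 0.546 -0.169  0.   ]
right_chuck [296. 448.] 0.35 [ 0.48  -0.383  0.   ]
left_tooth [234. 188.] 0.83 [0.603 0.202 0.046]
left_paddle_a [283. 178.] 0.91 [0.49  0.205 0.086]
left_paddle_a [218. 239.] 0.8 [0.635 0.082 0.086]
l
[... 342 characters left out ...]
ug [297. 482.] 0.32 [ 0.48  -0.457  0.012]
{'t': 0.8, 'q': array([ 1.45009425e+00,  3.58546831e-01,  1.18775793e-02, -3.54452280e-05,
       -1.22413817e+00, -2.88077900e-01]), 'dq': array([-0.00112921,  0.00092553, -0.00241633, -0.00089887,  0.00068946,
        0.00141348]), 'effort': array([ 1.13126585e-03, -5.82276464e+01,  2.93297124e+01,  7.00217798e+00,
        1.27613873e-02, -6.64337279e-06]), 'ee_pos': array([0.26831165, 0.6193223 , 0.22657948]), 'tool_rot': array([ 3.14157255e+00,  2.88111321e-05, -4.08792024e-01]), 'force': array([-0.4021075 , -0.08200306,  0.27413984]), 'torque': array([-0.02818247,  0.02211199,  0.07006248]), 'grip_force': 0.0, 'finger_gap': 0.08780214890199715}
```

View pics/scene0.png

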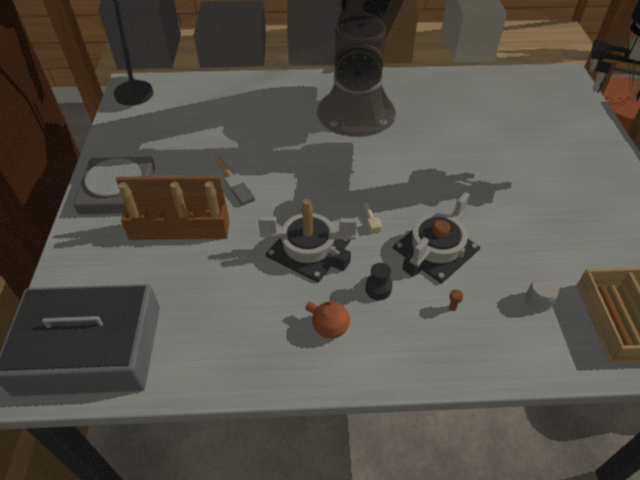

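View pics/top0.png

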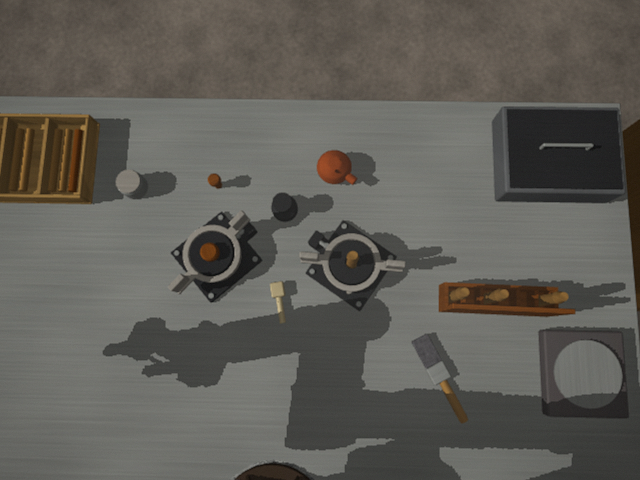

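The whistle is in the right chuck (top view about row 262, col 352), with its catch up-left of it at about (240, 318) and its paddles at about (257, 310) and (266, 395). The left chuck holds the plug. I'll move over and look with the wrist camera.

Call:
{"fn": "apply_moves", "kwargs": {
  "targets": [
    {"dp": [0.026, -0.076, 0.02], "rot": [0, 0, -0.04]},
    {"dp": [0.052, -0.152, 0.04], "rot": [0, 0, -0.08]},
    {"dp": [0.078, -0.228, 0.06], "rot": [0, 0, -0.12]},
    {"dp": [0.104, -0.304, 0.08], "rot": [0, 0, -0.16]},
    {"dp": [0.13, -0.38, 0.1], "rot": [0, 0, -0.2]}
  ]
}}

```text
schema error: expected keys dp, rot, claw
```

Call:
{"fn": "apply_moves", "kwargs": {
  "targets": [
    {"dp": [0.026, -0.076, 0.02], "rot": [0, 0, -0.04]},
    {"dp": [0.052, -0.152, 0.04], "rot": [0, 0, -0.08]},
    {"dp": [0.078, -0.228, 0.06], "rot": [0, 0, -0.12]},
    {"dp": [0.104, -0.304, 0.08], "rot": [0, 0, -0.16]},
    {"dp": [0.13, -0.38, 0.1], "rot": [0, 0, -0.2]}
  ]
}}

```text
schema error: expected keys dp, rot, claw
```

Call:
{"fn": "apply_moves", "kwargs": {
  "targets": [
    {"dp": [0.02, -0.076, 0.0], "rot": [0, 0, -0.04]},
    {"dp": [0.04, -0.152, 0.0], "rot": [0, 0, -0.08]},
    {"dp": [0.06, -0.228, 0.0], "rot": [0, 0, -0.12]},
    {"dp": [0.08, -0.304, 0.0], "rot": [0, 0, -0.16]},
    {"dp": [0.1, -0.36, 0.0], "rot": [0, 0, -0.2]}
  ]
}}

```text
schema error: expected keys dp, rot, claw
```

```bash
python3 - <<'E'
from h import *
s=readout.read_state(); print(s['t'],s['ee_pos'],s['tool_rot'],s['q'])
for n in ['top','scene','wrist']:
    c=imaging.get_calibration(n)
    im=imaging.capture(n); cv2.imwrite(f'pics/{n}1.png',im[...,::-1])
    if n=='wrist': print(c)
    for t,z in [('right_chuck',0),('right_tooth',.046),('right_paddle_a',.086),('whistle',.012),('stand',0),('punch',0)]:
        for r in imaging.mark_of(n,t)[:4]:
            print(n,t,np.round(r['centre']),round(r['confidence'],2),np.round(atz(c,r['centre'],z),3))
E
```

```text
0.8 [0.26831165 0.6193223  0.22657948] [ 3.14157255e+00  2.88111321e-05 -4.08792024e-01] [ 1.45009425e+00  3.58546831e-01  1.18775793e-02 -3.54452280e-05
 -1.22413817e+00 -2.88077900e-01]
top right_chuck [263. 351.] 0.58 [ 0.551 -0.164  0.   ]
top right_chuck [302. 536.] 0.31 [ 0.472 -0.579  0.   ]
top right_tooth [290. 344.] 0.56 [ 0.486 -0.148  0.046]
top right_paddle_a [260. 307.] 0.88 [ 0.545 -0.068  0.086]
top right_paddle_a [264. 394.] 0.84 [ 0.541 -0.253  0.086]
top right_paddle_a [298. 448.] 0.61 [ 0.471 -0.366  0.086]
top right_paddle_a [258. 214.] 0.17 [0.547 0.131 0.086]
top whistle [262. 353.] 0.66 [ 0.553 -0.168  0.012]
top whistle [260. 216.] 0.21 [0.551 0.143 0.012]
top stand [301. 488.] 0.57 [ 0.471 -0.472  0.   ]
top stand [217. 238.] 0.45 [0.654 0.099 0.   ]
top punch [209. 287.] 0.68 [ 0.676 -0.013  0.   ]
top punch [254. 215.] 0.31 [0.567 0.149 0.   ]
scene right_chuck [246. 307.] 0.8 [ 0.534 -0.163  0.   ]
scene right_tooth [215. 309.] 0.66 [ 0.476 -0.156  0.046]
scene right_paddle_a [221. 268.] 0.98 [ 0.528 -0.253  0.086]
scene right_paddle_a [224. 348.] 0.76 [ 0.545 -0.068  0.086]
scene whistle [243. 306.] 0.87 [ 0.536 -0.167  0.012]
scene stand [231. 180.] 0.66 [ 0.472 -0.48   0.   ]
scene punch [289. 378.] 0.74 [ 0.669 -0.006  0.   ]
scene punch [324. 328.] 0.45 [ 0.759 -0.123  0.   ]
{'vfov': 62.13787934175256, 'cx': 317.42845070654374, 'cy': 241.4043904320033, 'position': array([0.33048961, 0.59266217, 0.38528334]), 'orientation': array([-2.52821701e-01, -2.18194297e-04, -1.98002743e+00])}
```

Call:
{"fn": "apply_moves", "kwargs": {
  "targets": [
    {"dp": [0.026, -0.076, 0.02], "rot": [0, 0, -0.04], "claw": -1},
    {"dp": [0.052, -0.152, 0.04], "rot": [0, 0, -0.08], "claw": -1},
    {"dp": [0.078, -0.228, 0.06], "rot": [0, 0, -0.12], "claw": -1},
    {"dp": [0.104, -0.304, 0.08], "rot": [0, 0, -0.16], "claw": -1},
    {"dp": [0.13, -0.38, 0.1], "rot": [0, 0, -0.2], "claw": -1}
  ]
}}

```text
t: 2.27
ee_pos: [0.3336, 0.4276, 0.277]
tool_rot: [-3.141, -0.0, -0.726]
force: [1.2, -0.1, 1.4]
finger_gap: 0.0878
grip_force: 0.0
```

Call:
{"fn": "apply_moves", "kwargs": {
  "targets": [
    {"dp": [0.026, -0.076, 0.02], "rot": [0, 0, -0.04], "claw": -1},
    {"dp": [0.052, -0.152, 0.04], "rot": [0, 0, -0.08], "claw": -1},
    {"dp": [0.078, -0.228, 0.06], "rot": [0, 0, -0.12], "claw": -1},
    {"dp": [0.104, -0.304, 0.08], "rot": [0, 0, -0.16], "claw": -1},
    {"dp": [0.13, -0.38, 0.1], "rot": [0, 0, -0.2], "claw": -1}
  ]
}}

```text
t: 2.68
ee_pos: [0.3984, 0.2374, 0.3275]
tool_rot: [-3.141, 0.0, -1.04]
force: [1.0, 0.7, -0.0]
finger_gap: 0.0877
grip_force: 0.0
```

Call:
{"fn": "apply_moves", "kwargs": {
  "targets": [
    {"dp": [0.02, -0.076, 0.0], "rot": [0, 0, -0.04], "claw": -1},
    {"dp": [0.04, -0.152, 0.0], "rot": [0, 0, -0.08], "claw": -1},
    {"dp": [0.06, -0.228, 0.0], "rot": [0, 0, -0.12], "claw": -1},
    {"dp": [0.08, -0.304, 0.0], "rot": [0, 0, -0.16], "claw": -1},
    {"dp": [0.1, -0.38, 0.0], "rot": [0, 0, -0.2], "claw": -1}
  ]
}}

```text
t: 3.1
ee_pos: [0.4483, 0.0475, 0.3272]
tool_rot: [-3.14, 0.001, -1.354]
force: [0.6, 0.7, -0.1]
finger_gap: 0.0876
grip_force: 0.0
```

Call:
{"fn": "apply_moves", "kwargs": {
  "targets": [
    {"dp": [0.02, -0.076, 0.0], "rot": [0, 0, -0.03], "claw": -1},
    {"dp": [0.04, -0.152, 0.0], "rot": [0, 0, -0.06], "claw": -1},
    {"dp": [0.06, -0.2, 0.0], "rot": [0, 0, -0.08], "claw": -1},
    {"dp": [0.06, -0.2, 0.0], "rot": [0, 0, -0.08], "claw": -1}
  ]
}}

```text
t: 3.43
ee_pos: [0.4791, -0.0543, 0.3264]
tool_rot: [3.141, -0.001, -1.483]
force: [0.6, 0.1, -0.8]
finger_gap: 0.0879
grip_force: 0.0
```

```bash
python3 - <<'E'
from h import *
s=readout.read_state(); print(s['t'],s['ee_pos'],s['tool_rot'],s['q'])
for n in ['top','scene','wrist']:
    c=imaging.get_calibration(n)
    im=imaging.capture(n); cv2.imwrite(f'pics/{n}2.png',im[...,::-1])
    if n=='wrist': print(c)
    for t,z in [('right_chuck',0),('right_tooth',.046),('right_paddle_a',.086),('whistle',.012)]:
        for r in imaging.mark_of(n,t)[:3]:
            print(n,t,np.round(r['centre']),round(r['confidence'],2),np.round(atz(c,r['centre'],z),3))
E
```

```text
3.4333 [ 0.47910331 -0.05431125  0.3263895 ] [ 3.14116020e+00 -9.41650561e-04 -1.48268206e+00] [ 2.96931912e-01 -1.84511046e-02 -2.27094405e-01  8.49868204e-04
 -1.36277137e+00 -2.08993632e-01]
top right_chuck [264. 352.] 0.76 [ 0.55  -0.166  0.   ]
top right_tooth [290. 348.] 0.89 [ 0.486 -0.156  0.046]
top right_paddle_a [259. 308.] 0.87 [ 0.547 -0.071  0.086]
top right_paddle_a [263. 396.] 0.69 [ 0.543 -0.257  0.086]
top right_paddle_a [264. 350.] 0.5 [ 0.538 -0.16   0.086]
top whistle [265. 353.] 0.74 [ 0.547 -0.169  0.012]
top whistle [262. 350.] 0.72 [ 0.552 -0.16   0.012]
scene right_chuck [247. 306.] 0.64 [ 0.537 -0.168  0.   ]
scene right_tooth [215. 308.] 0.62 [ 0.475 -0.16   0.046]
scene right_paddle_a [222. 268.] 0.8 [ 0.529 -0.253  0.086]
scene right_paddle_a [226. 348.] 0.67 [ 0.553 -0.069  0.086]
scene whistle [244. 305.] 0.77 [ 0.54  -0.168  0.012]
{'vfov': 62.13787934175256, 'cx': 317.42845070654374, 'cy': 241.4043904320033, 'position': array([ 0.48512046, -0.11679003,  0.48545476]), 'orientation': array([-2.53078549e-01,  8.56002257e-04, -3.04662515e+00])}
wrist right_chuck [ 95. 269.] 0.59 [ 0.546 -0.159  0.   ]
wrist right_tooth [103. 327.] 0.82 [ 0.479 -0.153  0.046]
wrist right_paddle_a [182. 244.] 0.71 [ 0.555 -0.068  0.086]
wrist whistle [ 94. 266.] 0.69 [ 0.548 -0.159  0.012]
```

View pics/wrist2.png

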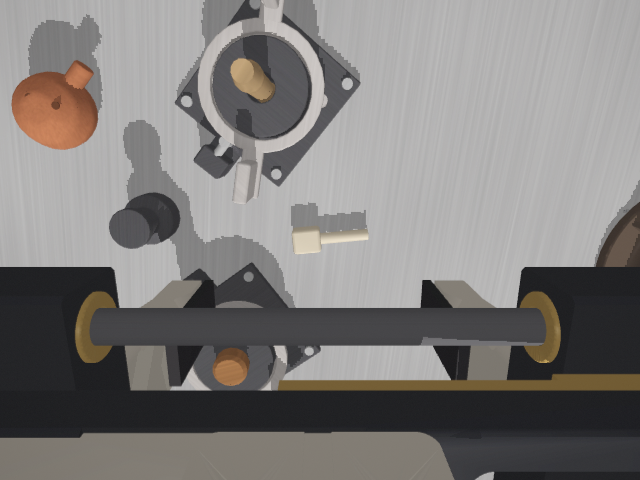

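The wrist view shows the whistle standing in the chuck near (250, 75), paddle b at about (245, 180), the catch at (215, 155), and plate corners at (175, 102), (360, 82) and (278, 186).

```bash
python3 - <<'E'
from h import *
c=imaging.get_calibration('wrist')
P=[atz(c,r,.012) for r in [(102,175),(82,360),(186,278)]]
for p in P: print(np.round(p,3))
m=(P[0]+P[1])/2; print('centre',m, np.linalg.norm(P[0]-P[1]))
d=P[0]-P[1]; a=np.arctan2(d[1],d[0]); print('chi',a+np.pi/4)
d=P[2]-m; print('chi2',np.arctan2(d[1],d[0])-np.pi/4)
P=[atz(c,r,.012) for r in [(101,187),(83,347),(174,276)]]
print('holes',(P[0]+P[1])/2,P[2])
r=imaging.cut_out('wrist','right_paddle_b')
for k in r[:2]:
    ys,xs=np.nonzero(k['mask']); print(k['confidence'],k['centre'],xs.min(),xs.max(),ys.min(),ys.max())
    im=cv2.imread('pics/wrist2.png'); im[k['mask']]=(.5*im[k['mask']]+[0,0,120]).astype('uint8')
cv2.imwrite('pics/crop.png',cv2.resize(im[0:260,120:380],None,fx=2.3,fy=2.3,interpolation=cv2.INTER_NEAREST))
E
```

```text
[ 0.649 -0.142  0.012]
[ 0.444 -0.182  0.012]
[ 0.527 -0.059  0.012]
centre [ 0.54634066 -0.1620246   0.012     ] 0.2087364836045062
chi 0.9802635261764128
chi2 0.9722284524992282
holes [ 0.54676032 -0.16199731  0.012     ] [ 0.53010301 -0.0724239   0.012     ]
0.94 [118.5, 227.9] 198 324 0 203
```

View pics/crop.png

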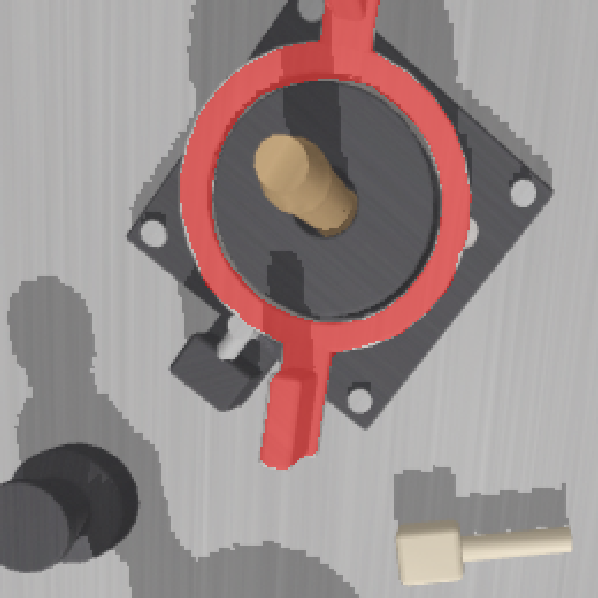

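The crop shows paddle b's top face from about (248, 162) at its inner end to (242, 203) at its outer end, in wrist pixels.

```bash
python3 - <<'E'
from h import *
c=imaging.get_calibration('wrist')
C=np.array([.545,-.162])
for r in [(162.2,248.3),(181.7,245.7),(202.6,242.2)]:
    p=atz(c,r,.106); d=p[:2]-C; print(np.round(p,4),np.hypot(*d),np.arctan2(d[1],d[0]))
E
```

```text
[ 0.5477 -0.0899  0.106 ] 0.07214506452646198 1.5333288836208294
[ 0.5492 -0.0715  0.106 ] 0.09055735512456572 1.5239356885199187
[ 0.5516 -0.0513  0.106 ] 0.11090496321097615 1.5111081767137788
```

Call:
{"fn": "apply_moves", "kwargs": {
  "targets": [
    {"dp": [0.07, -0.016, 0.0], "rot": [0, 0, -0.045], "claw": -1},
    {"dp": [0.14, -0.032, -0.02], "rot": [0, 0, -0.09], "claw": -1},
    {"dp": [0.14, -0.032, -0.09], "rot": [0, 0, -0.09], "claw": -1},
    {"dp": [0.14, -0.032, -0.16], "rot": [0, 0, -0.09], "claw": -1},
    {"dp": [0.14, -0.032, -0.23], "rot": [0, 0, -0.09], "claw": -1}
  ]
}}

```text
t: 4.65
ee_pos: [0.5487, -0.0669, 0.2099]
tool_rot: [-3.141, 0.0, -1.619]
force: [0.3, 0.1, -1.4]
finger_gap: 0.0879
grip_force: 0.0
```

Call:
{"fn": "apply_moves", "kwargs": {
  "targets": [
    {"dp": [0, 0, -0.06], "rot": [0, 0, 0], "claw": -1},
    {"dp": [0, 0, -0.06], "rot": [0, 0, 0], "claw": -1}
  ]
}}

```text
t: 4.82
ee_pos: [0.5445, -0.0669, 0.1753]
tool_rot: [3.131, -0.001, -1.62]
force: [-1.6, -0.1, -0.0]
finger_gap: 0.0878
grip_force: 0.0
```

```bash
python3 - <<'E'
from h import *
s=readout.read_state(); print(s['t'],s['ee_pos'],s['tool_rot'],s['q'],s['force'])
im=imaging.capture('wrist'); cv2.imwrite('pics/wrist3.png',im[...,::-1])
E
```

```text
4.8167 [ 0.54448679 -0.06693611  0.17531795] [ 3.13133325e+00 -9.76868973e-04 -1.61967507e+00] [ 0.23343894  0.19842141 -0.33289358 -0.00221383 -1.0496078  -0.28121068] [-1.60707473 -0.09476839 -0.01490988]
```

View pics/wrist3.png

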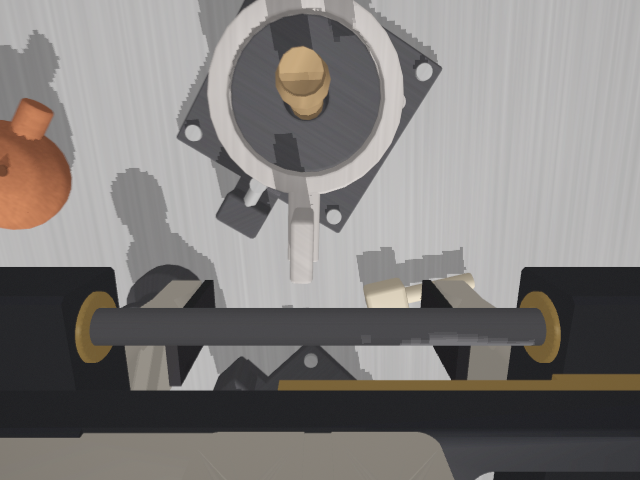

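The paddle's top face is now at about (302, 210)–(301, 281) in the wrist view, between the two fingers. I'll re-measure from this closer view.

```bash
python3 - <<'E'
from h import *
s=readout.read_state(); print(s['t'],s['ee_pos'],s['tool_rot'])
c=imaging.get_calibration('wrist'); print(c['position'],c['orientation'])
C=np.array([.545,-.162])
for r in [(209,303),(245,302),(281,301)]:
    p=atz(c,r,.106); d=p[:2]-C; print(np.round(p,4),np.hypot(*d),np.arctan2(d[1],d[0]))
for r in [(135,178),(67,441),(232,336)]: print(np.round(atz(c,r,.012),3))
E
```

```text
4.8667 [ 0.54639714 -0.06701774  0.17899638] [ 3.13531987e+00 -1.43085368e-03 -1.61863991e+00]
[ 0.54472303 -0.13396612  0.33780237] [-0.25156322 -0.00575681  3.09327591]
[ 0.5538 -0.0945  0.106 ] 0.06808892854742253 1.4412472862643322
[ 0.5557 -0.0726  0.106 ] 0.09000777450300304 1.4521551144585145
[ 0.5576 -0.0497  0.106 ] 0.11297752398585383 1.459042037369017
[ 0.653 -0.142  0.012]
[ 0.446 -0.182  0.012]
[ 0.531 -0.058  0.012]
```

Call:
{"fn": "apply_moves", "kwargs": {
  "targets": [
    {"dp": [0.008, -0.008, -0.05], "rot": [0, 0, 0], "claw": -1},
    {"dp": [0.008, -0.008, -0.1], "rot": [0, 0, 0], "claw": -1},
    {"dp": [0.008, -0.008, -0.15], "rot": [0, 0, 0], "claw": -1},
    {"dp": [0.008, -0.008, -0.2], "rot": [0, 0, 0], "claw": -1},
    {"dp": [0.008, -0.008, -0.2], "rot": [0, 0, 0], "claw": -1}
  ]
}}

```text
t: 5.28
ee_pos: [0.5512, -0.0707, 0.0797]
tool_rot: [3.138, -0.001, -1.619]
force: [-1.6, 0.3, -0.1]
finger_gap: 0.0874
grip_force: 0.0
```

Call:
{"fn": "apply_moves", "kwargs": {
  "targets": [
    {"dp": [0, 0, 0], "rot": [0, 0, 0], "claw": 1},
    {"dp": [0, 0, 0], "rot": [0, 0, 0], "claw": 1},
    {"dp": [0, 0, 0], "rot": [0, 0, 0], "claw": 1},
    {"dp": [0, 0, 0], "rot": [0, 0, 0], "claw": 1},
    {"dp": [0, 0, 0], "rot": [0, 0, 0], "claw": 1}
  ],
  "force": 20
}}

```text
t: 5.7
ee_pos: [0.5531, -0.0705, 0.083]
tool_rot: [-3.139, 0.0, -1.618]
force: [0.3, 0.3, -0.9]
finger_gap: 0.0596
grip_force: 0.0
```

```bash
python3 - <<'E'
from h import *
s=readout.read_state(); print(s)
E
```

```text
{'t': 5.7, 'q': array([ 2.24458930e-01,  3.03227645e-01, -4.34723217e-01,  2.36610761e-04,
       -8.30458141e-01, -2.71940051e-01]), 'dq': array([ 0.00034838,  0.0088858 , -0.00918948, -0.00105465,  0.0055428 ,
        0.00089602]), 'effort': array([ 1.33078403e-02, -4.77132583e+01,  2.32216179e+01,  5.53830519e+00,
        8.14848638e-03,  3.46831257e-04]), 'ee_pos': array([ 0.55313747, -0.07051827,  0.08304958]), 'tool_rot': array([-3.13924605e+00,  4.72609475e-04, -1.61811750e+00]), 'force': array([ 0.33331511,  0.29426831, -0.92743344]), 'torque': array([ 0.10754674, -0.01992722,  0.00490902]), 'grip_force': 0.0, 'finger_gap': 0.05958197751241924}
```

Call:
{"fn": "apply_moves", "kwargs": {
  "targets": [
    {"dp": [-0.004, 0, -0.01], "rot": [0, 0, 0], "claw": 1},
    {"dp": [-0.004, 0, -0.01], "rot": [0, 0, 0], "claw": 1},
    {"dp": [-0.004, 0, -0.01], "rot": [0, 0, 0], "claw": 1},
    {"dp": [-0.004, 0, -0.01], "rot": [0, 0, 0], "claw": 1},
    {"dp": [-0.004, 0, -0.01], "rot": [0, 0, 0], "claw": 1}
  ]
}}

```text
t: 6.12
ee_pos: [0.5504, -0.0707, 0.0765]
tool_rot: [3.142, -0.0, -1.618]
force: [-0.4, 0.3, 0.3]
finger_gap: 0.0267
grip_force: 0.0
```

Call:
{"fn": "apply_moves", "kwargs": {
  "targets": [
    {"dp": [0, 0, 0], "rot": [0, 0, 0], "claw": 1},
    {"dp": [0, 0, 0], "rot": [0, 0, 0], "claw": 1},
    {"dp": [0, 0, 0], "rot": [0, 0, 0], "claw": 1},
    {"dp": [0, 0, 0], "rot": [0, 0, 0], "claw": 1}
  ]
}}

```text
t: 6.45
ee_pos: [0.5505, -0.0706, 0.0766]
tool_rot: [-3.141, 0.0, -1.618]
force: [1.0, 0.5, 0.1]
finger_gap: 0.014
grip_force: 20.0
```

```bash
cat >> h.py <<'E'
C=np.array([.546,-.162])
def arc(dth,n=5,r=.0915,rc=None):
    """rows for turning clockwise by dth from the present pose, about C"""
    s=readout.read_state(); p=s['ee_pos']; d=p[:2]-C; a=np.arctan2(d[1],d[0])
    print('t',s['t'],'p',np.round(p,4),'yaw',round(s['tool_rot'][2],3),'phi',round(a,3),'r',round(np.hypot(*d),4),'F',np.round(s['force'],1),'T',np.round(s['torque'],2),'gap',round(s['finger_gap'],4),'gf',round(s['grip_force'],1),'q6',round(s['q'][5],2))
    ry=(a-np.pi-s['tool_rot'][2]+np.pi)%(2*np.pi)-np.pi; print('yaw corr',ry)
    for i in range(1,n+1):
        b=a-dth*i/n; q=C+r*np.array([np.cos(b),np.sin(b)])
        print(np.round((q-p[:2])/.5,3), 'rz',round(-dth*i/n/(np.pi/2),3))
E
python3 -c "
from h import *
arc(.5)"
```

```text
t 6.45 p [ 0.5505 -0.0706  0.0766] yaw -1.618 phi 1.521 r 0.0915 F [1.  0.5 0.1] T [ 0.18 -0.32 -0.01] gap 0.014 gf 20.0 q6 -0.27
yaw corr -0.0022138512572693614
[ 0.018 -0.002] rz -0.064
[ 0.036 -0.006] rz -0.127
[ 0.054 -0.011] rz -0.191
[ 0.07  -0.018] rz -0.255
[ 0.087 -0.027] rz -0.318
```

Call:
{"fn": "apply_moves", "kwargs": {
  "targets": [
    {"dp": [0.018, -0.002, 0], "rot": [0, 0, -0.064], "claw": 1},
    {"dp": [0.036, -0.006, 0], "rot": [0, 0, -0.127], "claw": 1},
    {"dp": [0.054, -0.011, 0], "rot": [0, 0, -0.191], "claw": 1},
    {"dp": [0.07, -0.018, 0], "rot": [0, 0, -0.255], "claw": 1},
    {"dp": [0.087, -0.027, 0], "rot": [0, 0, -0.318], "claw": 1}
  ]
}}

```text
t: 6.87
ee_pos: [0.5939, -0.084, 0.0766]
tool_rot: [3.141, -0.0, -2.123]
force: [-3.2, 0.9, 2.8]
finger_gap: 0.014
grip_force: 20.0
```

```bash
python3 -c "
from h import *
arc(.5)"
```

```text
t 6.8667 p [ 0.5939 -0.084   0.0766] yaw -2.123 phi 1.021 r 0.0915 F [-3.2  0.9  2.8] T [ 0.68  0.88 -0.15] gap 0.014 gf 20.0 q6 -0.74
yaw corr 0.0016344871145497208
[ 0.015 -0.01 ] rz -0.064
[ 0.029 -0.022] rz -0.127
[ 0.042 -0.035] rz -0.191
[ 0.053 -0.05 ] rz -0.255
[ 0.063 -0.065] rz -0.318
```

Tracking well with low forces.

Call:
{"fn": "apply_moves", "kwargs": {
  "targets": [
    {"dp": [0.015, -0.01, 0], "rot": [0, 0, -0.064], "claw": 1},
    {"dp": [0.029, -0.022, 0], "rot": [0, 0, -0.127], "claw": 1},
    {"dp": [0.042, -0.035, 0], "rot": [0, 0, -0.191], "claw": 1},
    {"dp": [0.053, -0.05, 0], "rot": [0, 0, -0.255], "claw": 1},
    {"dp": [0.063, -0.065, 0], "rot": [0, 0, -0.318], "claw": 1}
  ]
}}

```text
t: 7.28
ee_pos: [0.6249, -0.1164, 0.0765]
tool_rot: [3.14, -0.001, -2.623]
force: [-3.4, 3.3, 3.6]
finger_gap: 0.0141
grip_force: 20.0
```

```bash
python3 -c "
from h import *
arc(.5)"
```

```text
t 7.2833 p [ 0.6249 -0.1164  0.0765] yaw -2.623 phi 0.524 r 0.0911 F [-3.4  3.3  3.6] T [ 1.21  1.25 -0.24] gap 0.0141 gf 20.0 q6 -1.17
yaw corr 0.004774939045019799
[ 0.009 -0.016] rz -0.064
[ 0.016 -0.033] rz -0.127
[ 0.021 -0.051] rz -0.191
[ 0.024 -0.069] rz -0.255
[ 0.025 -0.087] rz -0.318
```

Call:
{"fn": "apply_moves", "kwargs": {
  "targets": [
    {"dp": [0.009, -0.016, 0], "rot": [0, 0, -0.064], "claw": 1},
    {"dp": [0.016, -0.033, 0], "rot": [0, 0, -0.127], "claw": 1},
    {"dp": [0.021, -0.051, 0], "rot": [0, 0, -0.191], "claw": 1},
    {"dp": [0.024, -0.069, 0], "rot": [0, 0, -0.255], "claw": 1},
    {"dp": [0.025, -0.087, 0], "rot": [0, 0, -0.318], "claw": 1}
  ]
}}

```text
t: 7.7
ee_pos: [0.6366, -0.1598, 0.0765]
tool_rot: [3.141, -0.002, -3.123]
force: [-4.7, 5.9, 5.8]
finger_gap: 0.014
grip_force: 20.1
```

```bash
python3 -c "
from h import *
arc(.5)"
```

```text
t 7.7 p [ 0.6366 -0.1598  0.0765] yaw -3.123 phi 0.024 r 0.0906 F [-4.7  5.9  5.8] T [ 1.99  1.78 -0.35] gap 0.014 gf 20.1 q6 -1.6
yaw corr 0.004855816413084302
[ 0.001 -0.018] rz -0.064
[-0.001 -0.036] rz -0.127
[-0.005 -0.054] rz -0.191
[-0.011 -0.072] rz -0.255
[-0.018 -0.088] rz -0.318
```

Call:
{"fn": "apply_moves", "kwargs": {
  "targets": [
    {"dp": [0, -0.018, 0], "rot": [0, 0, -0.064], "claw": 1},
    {"dp": [-0.003, -0.036, 0], "rot": [0, 0, -0.127], "claw": 1},
    {"dp": [-0.008, -0.054, 0], "rot": [0, 0, -0.191], "claw": 1},
    {"dp": [-0.014, -0.072, 0], "rot": [0, 0, -0.255], "claw": 1},
    {"dp": [-0.021, -0.088, 0], "rot": [0, 0, -0.318], "claw": 1}
  ]
}}

```text
t: 8.12
ee_pos: [0.6259, -0.2032, 0.0764]
tool_rot: [3.141, -0.003, 2.661]
force: [-5.3, 9.9, 7.0]
finger_gap: 0.014
grip_force: 20.1
```

```bash
python3 -c "
from h import *
arc(.5)"
```

```text
t 8.1167 p [ 0.6259 -0.2032  0.0764] yaw 2.661 phi -0.476 r 0.0899 F [-5.3  9.9  7. ] T [ 3.3   1.8  -0.36] gap 0.014 gf 20.1 q6 -2.03
yaw corr 0.0046358131651178525
[-0.006 -0.017] rz -0.064
[-0.017 -0.032] rz -0.127
[-0.029 -0.046] rz -0.191
[-0.043 -0.058] rz -0.255
[-0.057 -0.069] rz -0.318
```

Call:
{"fn": "apply_moves", "kwargs": {
  "targets": [
    {"dp": [-0.009, -0.016, 0], "rot": [0, 0, -0.064], "claw": 1},
    {"dp": [-0.019, -0.031, 0], "rot": [0, 0, -0.127], "claw": 1},
    {"dp": [-0.031, -0.045, 0], "rot": [0, 0, -0.191], "claw": 1},
    {"dp": [-0.045, -0.057, 0], "rot": [0, 0, -0.255], "claw": 1},
    {"dp": [-0.059, -0.068, 0], "rot": [0, 0, -0.318], "claw": 1}
  ]
}}

```text
t: 8.53
ee_pos: [0.5971, -0.2354, 0.0764]
tool_rot: [3.14, -0.003, 2.163]
force: [-2.6, 19.6, 5.6]
finger_gap: 0.0139
grip_force: 20.0
```

```bash
python3 -c "
from h import *
arc(.3,4)
im=imaging.capture('top'); cv2.imwrite('pics/top4.png',cv2.resize(im[170:350,260:460,::-1],None,fx=3,fy=3))
for r in imaging.mark_of('top','right_tooth')[:2]:
    p=atz(imaging.get_calibration('top'),r['centre'],.046); d=p[:2]-[.545,-.162]; print(r['confidence'],p,np.hypot(*d),'q',.976+2.4-np.arctan2(d[1],d[0]))
"
```

```text
t 8.5333 p [ 0.5971 -0.2354  0.0764] yaw 2.163 phi -0.963 r 0.0895 F [-2.6 19.6  5.6] T [6.81 0.53 0.27] gap 0.0139 gf 20.0 q6 -2.47
yaw corr 0.01612345429713269
[-0.009 -0.011] rz -0.048
[-0.021 -0.017] rz -0.095
[-0.034 -0.023] rz -0.143
[-0.047 -0.028] rz -0.191
0.75 [ 0.58058159 -0.09527779  0.046     ] 0.07561681824751942 q 2.2951190703400774
0.29 [ 0.46550517 -0.56337961  0.046     ] 0.40917602109553813 q 5.1423200280605545
```

Call:
{"fn": "apply_moves", "kwargs": {
  "targets": [
    {"dp": [-0.012, -0.005, 0], "rot": [0, 0, -0.048], "claw": 1},
    {"dp": [-0.024, -0.01, 0], "rot": [0, 0, -0.095], "claw": 1},
    {"dp": [-0.037, -0.014, 0], "rot": [0, 0, -0.143], "claw": 1},
    {"dp": [-0.05, -0.018, 0], "rot": [0, 0, -0.191], "claw": 1},
    {"dp": [-0.05, -0.018, 0], "rot": [0, 0, -0.191], "claw": 1}
  ]
}}

```text
t: 9.05
ee_pos: [0.5733, -0.2466, 0.0766]
tool_rot: [3.14, 0.0, 1.864]
force: [5.7, 4.8, -3.6]
finger_gap: 0.0137
grip_force: 20.1
```

```bash
python3 -c "
from h import *
arc(.15,3)
im=imaging.capture('top'); cv2.imwrite('pics/top5.png',cv2.resize(im[170:350,260:460,::-1],None,fx=3,fy=3))
for r in imaging.mark_of('top','right_tooth')[:2]:
    p=atz(imaging.get_calibration('top'),r['centre'],.046); d=p[:2]-[.545,-.162]; print(r['centre'],r['confidence'],p,np.hypot(*d),'q',.976+2.4-np.arctan2(d[1],d[0]))
"
```

```text
t 9.05 p [ 0.5733 -0.2466  0.0766] yaw 1.864 phi -1.259 r 0.0889 F [ 5.7  4.8 -3.6] T [ 1.69 -1.87  0.37] gap 0.0137 gf 20.1 q6 -2.75
yaw corr 0.018262098646344427
[-0.007 -0.008] rz -0.032
[-0.016 -0.01 ] rz -0.064
[-0.025 -0.011] rz -0.095
[238.0, 326.0] 0.65 [ 0.60058021 -0.10638717  0.046     ] 0.0786253557257322 q 2.5903084103933764
[284.2, 179.1] 0.44 [0.4917693  0.21428906 0.046     ] 0.38003548125295583 q 1.6646738854399195
```

View pics/top5.png

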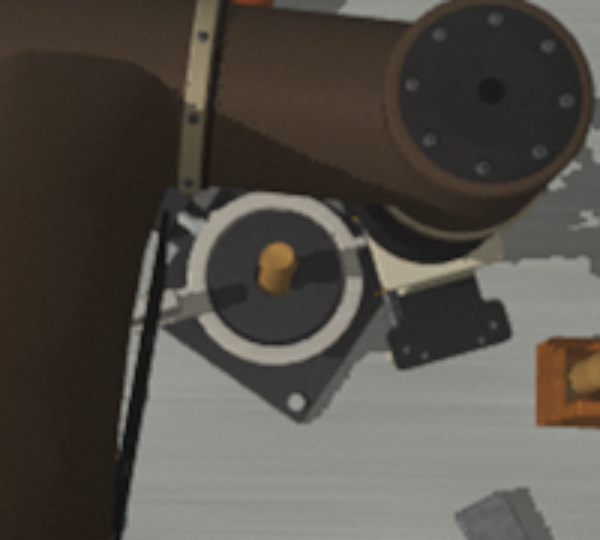

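The tooth reads about 2.59 rad and the tangential load has dropped, so the collar appears to have snapped past the catch. I'll ease the spring back, check, then open.

Call:
{"fn": "apply_moves", "kwargs": {
  "targets": [
    {"dp": [0.013, 0.004, 0], "rot": [0, 0, 0.048], "claw": 1},
    {"dp": [0.026, 0.008, 0], "rot": [0, 0, 0.095], "claw": 1},
    {"dp": [0.038, 0.014, 0], "rot": [0, 0, 0.143], "claw": 1},
    {"dp": [0.05, 0.021, 0], "rot": [0, 0, 0.191], "claw": 1},
    {"dp": [0.05, 0.021, 0], "rot": [0, 0, 0.191], "claw": 1}
  ]
}}

```text
t: 9.57
ee_pos: [0.5979, -0.2347, 0.0764]
tool_rot: [-3.141, -0.002, 2.175]
force: [-3.9, 8.0, 6.1]
finger_gap: 0.0137
grip_force: 20.0
```

```bash
python3 -c "
from h import *
arc(.15,3)"
```

```text
t 9.5667 p [ 0.5979 -0.2347  0.0764] yaw 2.175 phi -0.951 r 0.0893 F [-3.9  8.   6.1] T [2.8  0.95 0.2 ] gap 0.0137 gf 20.0 q6 -2.46
yaw corr 0.015089701377509535
[-0.005 -0.009] rz -0.032
[-0.013 -0.013] rz -0.064
[-0.021 -0.018] rz -0.095
```

At the same paddle angle the load fell from about 9 N to 1.3 N, so the collar has moved past the catch. Opening and rising.

Call:
{"fn": "apply_moves", "kwargs": {
  "targets": [
    {"dp": [0, 0, 0], "rot": [0, 0, 0], "claw": -1},
    {"dp": [0, 0, 0], "rot": [0, 0, 0], "claw": -1},
    {"dp": [0, 0, 0], "rot": [0, 0, 0], "claw": -1},
    {"dp": [0, 0, 0], "rot": [0, 0, 0], "claw": -1},
    {"dp": [0, 0, 0], "rot": [0, 0, 0], "claw": -1}
  ]
}}

```text
t: 9.98
ee_pos: [0.5976, -0.2369, 0.0765]
tool_rot: [-3.141, -0.0, 2.168]
force: [-0.4, 1.0, 0.2]
finger_gap: 0.0418
grip_force: 0.4
```

Call:
{"fn": "apply_moves", "kwargs": {
  "targets": [
    {"dp": [0, 0, 0], "rot": [0, 0, 0], "claw": -1},
    {"dp": [0, 0, 0.04], "rot": [0, 0, 0], "claw": -1},
    {"dp": [0, 0, 0.12], "rot": [0, 0, 0], "claw": -1},
    {"dp": [0, 0, 0.2], "rot": [0, 0, 0], "claw": -1},
    {"dp": [0, 0, 0.28], "rot": [0, 0, 0], "claw": -1}
  ]
}}

```text
t: 10.4
ee_pos: [0.5971, -0.2372, 0.218]
tool_rot: [-3.14, -0.0, 2.167]
force: [1.0, -0.8, 0.4]
finger_gap: 0.0751
grip_force: 0.0
```

Call:
{"fn": "apply_moves", "kwargs": {
  "targets": [
    {"dp": [0, 0.07, 0.08], "rot": [0, 0, 0.05], "claw": -1},
    {"dp": [-0.02, 0.14, 0.12], "rot": [0, 0, 0.1], "claw": -1},
    {"dp": [-0.04, 0.21, 0.12], "rot": [0, 0, 0.15], "claw": -1},
    {"dp": [-0.06, 0.28, 0.12], "rot": [0, 0, 0.2], "claw": -1},
    {"dp": [-0.08, 0.35, 0.12], "rot": [0, 0, 0.25], "claw": -1}
  ]
}}

```text
t: 10.82
ee_pos: [0.5571, -0.0606, 0.2776]
tool_rot: [3.141, 0.001, 2.563]
force: [0.5, 1.5, 0.3]
finger_gap: 0.0876
grip_force: 0.0
```

Call:
{"fn": "apply_moves", "kwargs": {
  "targets": [
    {"dp": [0, 0.08, 0], "rot": [0, 0, 0.07], "claw": -1},
    {"dp": [-0.02, 0.16, 0], "rot": [0, 0, 0.14], "claw": -1},
    {"dp": [-0.04, 0.24, 0], "rot": [0, 0, 0.2], "claw": -1},
    {"dp": [-0.06, 0.32, 0], "rot": [0, 0, 0.25], "claw": -1},
    {"dp": [-0.08, 0.38, 0], "rot": [0, 0, 0.3], "claw": -1}
  ]
}}

```text
t: 11.23
ee_pos: [0.5171, 0.1303, 0.2768]
tool_rot: [3.142, 0.001, 3.036]
force: [0.1, 0.1, 0.1]
finger_gap: 0.0875
grip_force: 0.0
```

Call:
{"fn": "apply_moves", "kwargs": {
  "targets": [
    {"dp": [0, 0.08, 0], "rot": [0, 0, 0], "claw": -1},
    {"dp": [-0.02, 0.16, 0], "rot": [0, 0, 0], "claw": -1},
    {"dp": [-0.04, 0.24, 0], "rot": [0, 0, 0], "claw": -1},
    {"dp": [-0.04, 0.3, 0], "rot": [0, 0, 0], "claw": -1},
    {"dp": [-0.04, 0.3, 0], "rot": [0, 0, 0], "claw": -1}
  ]
}}

```text
t: 11.65
ee_pos: [0.4976, 0.2825, 0.2761]
tool_rot: [-3.142, 0.0, 3.035]
force: [1.0, -0.8, 0.9]
finger_gap: 0.0879
grip_force: 0.0
```

```bash
python3 -c "
from h import *
im=imaging.capture('top'); cv2.imwrite('pics/top6.png',cv2.resize(im[150:350,160:460,::-1],None,fx=2.5,fy=2.5))
c=imaging.get_calibration('top')
for t,z in [('right_tooth',.046),('right_paddle_a',.086)]:
  for r in imaging.mark_of('top',t)[:3]:
    p=atz(c,r['centre'],z); d=p[:2]-[.545,-.162]; a=np.arctan2(d[1],d[0]); print(t,r['centre'],r['confidence'],p,np.hypot(*d),'angle',a,'q',.976+2.4-a)
"
```

```text
right_tooth [239.9, 329.3] 0.98 [ 0.5964283  -0.11380411  0.046     ] 0.0704820128500832 angle 0.7529635451888939 q 2.623036454811106
right_paddle_a [291.8, 320.1] 0.97 [ 0.47804208 -0.09717677  0.086     ] 0.09319556621875995 angle 2.372391830831459 q 1.0036081691685408
right_paddle_a [232.8, 380.9] 0.64 [ 0.60699954 -0.22499929  0.086     ] 0.08839034591360236 angle -0.7933961070467112 q 4.169396107046711
```

View pics/top6.png

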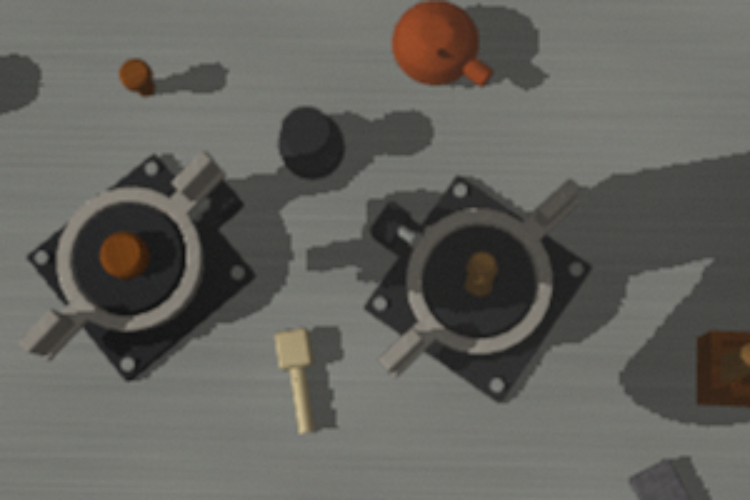

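With the arm clear, paddle b rests at -0.793 rad, against -0.795 expected when locked. The tooth reads about 2.6 rad, just past the plunger, and the whistle, plug and other goods are in place. Handing in.

```bash
python3 -c "
from h import *
print(job.close_job())"
```

```text
the job is handed in; nothing more can be done
None
```

The right chuck, which holds the whistle, is locked: its collar reads about 2.6 rad, past the catch. The left collar was not touched, the whistle, plug and other goods on the counter are in place, and the job is handed in; no verdict came back.

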